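# Ready to strain the cutting chai

### The job

Take the loose chai glass from the steel tray and stand it upright in the one empty ring of the wire glass carrier, setting it down gently, not dropping it. Then lift the tea strainer off its drip bowl, carry it over the things in between without knocking them, and hold it level and centred about one centimetre above the rim of that same glass, touching neither it nor anything else, ready for the pour. Finish like that, still holding the strainer; leave the other glasses, the carrier, the drip bowl and the jar where they stand.

Things in the scene. Friction and masses are not known exactly. Their poses are not given: they have to be found in the camera images.
- glass: The loose cutting-chai glass, the one on the tray: thick clear ribbed tapered tumbler, 82 mm tall, outside diameter 44 mm at the foot and 60 mm at the rim, wall 3 mm, about 0.12 kg, upright. Origin: centre of its underside; z up along its axis. Round, so its yaw means nothing.
- glass_rim (a point): Centre of that glass's mouth, in the plane of its rim, 82 mm above its underside.
- carrier: Steel wire carrier for 4 glasses, 0.75 kg, loose: round floor plate 220 mm across, 3 mm thick; four wire rings (inside diameter 58 mm, wire 4 mm, top 45 mm above platform) centred 75 mm from the middle along its own +x, +y, -x, -y, each with a 4 mm upright at its outer side. Glasses stand on the plate in the rings; only the -y ring is empty. Origin: centre of the plate's underside, z up.
- empty_ring (a point): The centre of the empty ring's place: point on the upper face of the carrier's floor plate where the middle of the glass's underside belongs, 75 mm from the carrier's middle along its own -y, 3 mm above the platform.
- full_ring_glass1: Glass of the same kind and size standing in the carrier's +x ring (its rim 85 mm above the platform). Leave it.
- full_ring_glass2: The same, in the carrier's +y ring. Leave it.
- full_ring_glass3: The same, in the carrier's -x ring. Leave it.
- strainer: Steel tea strainer, 0.06 kg: perforated bowl 58 mm wide, 26 mm deep, on top a flat lip 72 mm wide, 2 mm thick; straight black handle along its own -x, pointing roughly to the robot. Origin: lowest point of the bowl, on its axis; z up along that axis. At the start it rests level with its lip on the drip bowl's rim, the bowl loosely inside, the handle in the air; it lifts straight up.
- strainer_grip (a point): A good place to grip the handle, on its middle line: 92 mm from the bowl's axis along the strainer's -x and 30 mm above the strainer's origin (46 mm above the platform at the start). The handle's bar is 80 mm long (58 to 138 mm from the bowl's axis), 14 mm wide, 12 mm high. The strainer balances some 20 mm from the bowl's axis.
- drip_bowl: Small round steel bowl, 70 mm across the rim, 40 mm tall, wall 2.5 mm, standing loose on the tray beside the loose glass; the strainer rests on it. Origin: centre of its underside, z up. Leave it.
- tray: Rectangular steel chai tray, fixed, 200 mm (its x) by 260 mm (its y), wall 16 mm high, floor 2 mm thick; the loose glass and the drip bowl stand on its floor. Origin: centre of its underside.
- jar: Yellow plastic jar with snap lid, 76 mm in diameter, 93 mm tall, standing between tray and carrier. Origin: centre of its underside. Leave it.
- carrier_loop (a point): Top of the carrier's finger loop, 164 mm above the platform: in the carrier's middle an 8 mm post rises to a wire loop 47 mm wide and 51 mm high, its plane along the diagonal between the carrier's +x and +y. The tallest obstacle by the rings.

How it is judged:
On the way:
1. the loose glass stands upright on the plate in the empty ring, let go and at rest (horizontal distance between glass and empty_ring below 0.009 m and z of glass in the frame of empty_ring below 0.003 m and angle between glass's own z axis and vertical below 0.08 rad and contact force between the fingers and glass below 0.05 N and linear speed of glass below 0.02 m/s), for 0.2 s.
At the end, for the whole second after the job is handed in: Glass let go on the plate, within 9 mm of the empty ring's centre, upright (0.08 rad). Strainer gripped, still, level (0.15 rad), its bowl's lowest point 3-20 mm above that rim, within 10 mm of its middle, touching nothing but the fingers. Other things within 25 mm, glasses in rings (horizontal distance between glass and empty_ring below 0.009 m and z of glass in the frame of empty_ring below 0.003 m and angle between glass's own z axis and vertical below 0.08 rad and contact force between each of the fingers, strainer, the arm and glass below 0.05 N and horizontal distance between strainer and glass_rim below 0.01 m and z of strainer in the frame of glass_rim between 0.003 and 0.02 m and angle between each of strainer, jar, drip_bowl's own z axis and vertical below 0.15 rad and linear speed of strainer below 0.02 m/s and contact force between the fingers and strainer above 1 N and contact force between each of strainer, the arm and carrier below 0.05 N and contact force between each of strainer, the arm and full_ring_glass1 below 0.05 N and contact force between each of strainer, the arm and full_ring_glass2 below 0.05 N and contact force between each of strainer, the arm and full_ring_glass3 below 0.05 N and contact force between each of strainer, the arm and jar below 0.05 N and z of each of full_ring_glass1, full_ring_glass2, full_ring_glass3 in the frame of carrier below 0.006 m and distance of each of carrier, jar, drip_bowl from where it was at the start of the episode below 0.025 m); the arm keeps its last pose, push and grip.
It fails at once if the glass is let fall (moving faster than 0.5 m/s, as after a drop of some 13 mm, with no finger on it) (contact force between the fingers and glass below 0.05 N and linear speed of glass above 0.5 m/s).
It fails at once if a glass in the carrier is tipped or lifted out (angle between any of full_ring_glass1, full_ring_glass2, full_ring_glass3's own z axis and vertical above 0.25 rad or z of any of full_ring_glass1, full_ring_glass2, full_ring_glass3 in the frame of carrier above 0.02 m).
It fails at once if the carrier, jar or drip bowl is pushed more than 25 mm away (distance of any of carrier, jar, drip_bowl from where it was at the start of the episode above 0.025 m).
It fails at once if the strainer knocks against a glass, the carrier or the jar (over 1 N) (contact force between strainer and glass above 1 N or contact force between strainer and full_ring_glass1 above 1 N or contact force between strainer and full_ring_glass2 above 1 N or contact force between strainer and full_ring_glass3 above 1 N or contact force between strainer and carrier above 1 N or contact force between strainer and jar above 1 N).
It also fails if it takes over 67 s, if anything falls off the work surface, if the arm or the gripper's body presses on something with over 40 N, if the wrist force passes 120 N, or if a joint passes its speed limit or range.

### The arm

A 7-joint arm with a two-finger parallel gripper is mounted at the origin on the work surface. World frame = base frame: x ahead of the robot, y to its left, z up, the work surface at z = 0. Lengths are in m, angles in rad, forces in N, time in s.
With the tool pointing down it reaches from about 0.4 to 0.85 m from the base axis. Payload 4.5 kg.
Tool frame: the origin (TCP) lies at the very end of the fingers, on their centre line; the grasp point (between the pads) lies 19 mm behind it; z points along the fingers, x is the direction in which the jaws open and shut, and the axes are right-handed (so a half turn about z gives the same grasp; the last joint's range is limited). The gripper opens to 88 mm and grips with 3 to 60 N. Pads are 18 mm wide; open, the fingers measure 123 mm over their backs; the gripper's body (75 mm by 187 mm) begins 45 mm behind the grasp point.
Start: joints at [1.289, 0.689, -0.195, 1.565, 0.157, 0.902, -0.215], TCP at [0.194, -0.594, 0.239] pointing down, gripper open.
Joint ranges: [-3.01, 3.01], [-0.46, 2.08], [-1.47, 1.51], [0.13, 2.56], [-1, 4.14], [0.04, 2.09], [-2.66, 2.66]. Speed limits (rad/s): [2.57, 2.57, 3.14, 3.14, 3.14, 3.14, 3.14].

### API

Orientations are given as a unit quaternion [x, y, z, w].
In Python, from plant import * gives the robot as it stands.
- The arm moves only by the tool apply_moves, never from a script. Its argument "series" is a list of rows, each an object of numbers: "x", "y", "z": the shift along the tool's x, y, z in units of 80 cm (1.0 is 80 cm); "wx", "wy", "wz": the turn, a rotation vector about the tool's x, y, z in units of pi rad (1.0 is pi rad); "fingers": the opening, from -1 (shut) to 1 (fully open), so that 0 is half open. In form: [{"x": .., "y": .., "z": .., "wx": .., "wy": .., "wz": .., "fingers": ..}, ...]. A call has 1 to 8 rows; each row shifts and turns the pose as measured when the row begins, along the tool's axes as they then stand; what a row does not reach is not made up. A row lasts 1/8 s, in which the tool goes at most 62.5 mm and 10.7 degrees, less where a joint would pass 70% of its speed; a pose out of reach is approached as far as the arm can. A call with a number of a shift or a turn outside -1 to 1 is refused whole. A call with a gripper value outside its range is refused whole. The fingers move at their own pace and stop on an object; "force" is the grip in N (left out, the last holds). Time passes only in rows, so rows that do not move let the fingers close. It gives the time, the measured TCP pose, the force and the opening at its end, in the units of the state.
- get_state(): the state, without advancing time (a new reading comes with each control period).
- snapshot(name): name is "side" or "top" or "wrist"; returns (picture, depth): 420x560x3 uint8, red, green, blue; 420x560 float32, m along the optical axis (not along the pixel's ray), 0 where there is no reading.
- camera_model(name): a dict with "camera_matrix" (3x3 intrinsics, pixels), "world_from_camera" (4x4, takes a point from camera to world coordinates). Camera axes: x right, y up, looking along -z (the intrinsics and any distortion apply to the point x, -y, -z); pixel columns grow to the right and rows downward; lengths in m; the calibration is good to about 2 mm. A picture is of the moment at which its call begins: read the wrist's pose just before it. camera_model takes no time and is no camera call; for the wrist camera it gives the pose at the moment of the call.
- finish_job(): hands the job in, once; it reports no verdict.
The state is a dict: "clock": time; "q": joint angles; "qd": joint speeds; "joint_torque": joint torques, N m; "tool_pos": TCP position; "eef_rot": TCP orientation; "contact_force": force on the tool from outside, world axes, zero at the start; "moment": the same for the moment, N m; "opening": opening from 0.0 (shut) to 1.0 (fully open).
Only numpy, scipy, OpenCV 4.12 (cv2) and the standard library are available. Lean on these libraries where they do the work, as an engineer would, in place of code of your own. Each camera call takes 0.05 s, during which the arm holds its last target. There are 200 camera calls.

## Working session

There is one attempt and no reset: what is moved stays moved. The work goes in short steps, Python scripts to look and compute and a tool call to move; the robot and the scene stay as the last step left them, time stands still between calls to the robot, and variables do not carry over. Pictures are saved under pics/ and viewed, about 8 in all and at most 12, crops included, and the job is handed in when it is done.

Besides the shell and the picture viewer there is one more tool, called after "Call:" as name([rows], argument=value, ...), one row to a line, values as JSON. apply_moves: Moves the arm, as the interface text tells. Its arguments: {"type":"object","properties":{"series":{"type":"array","items":{"type":"object","properties":{"x":{"type":"number"},"y":{"type":"number"},"z":{"type":"number"},"wx":{"type":"number"},"wy":{"type":"number"},"wz":{"type":"number"},"fingers":{"type":"number"}}}},"force":{"type":"number"}},"required":["series"]}

```bash
ls; mkdir -p pics; python3 - <<'E'
from plant import *
import cv2, numpy as np
s=get_state(); print(s)
for n in ("side","top"):
    p,d=snapshot(n); cv2.imwrite(f"pics/{n}0.png",p[:,:,::-1]); np.savez(f"{n}0.npz",p=p,d=d,**camera_model(n))
    print(n,camera_model(n))
E
```

```text
pics
{'clock': 0.0, 'q': array([ 1.28879061,  0.68999717, -0.1945349 ,  1.56634934,  0.15731665,
        0.90250962, -0.21509304]), 'qd': array([-0.00021696,  0.00067571, -0.00078859, -0.00181951,  0.00259302,
        0.00044727,  0.00037978]), 'joint_torque': array([-6.83306607e-04, -5.27556145e+01, -1.26735717e+00, -1.53427845e+01,
       -5.27163979e-02,  6.42619343e-03,  1.59798583e-04]), 'tool_pos': array([ 0.19387334, -0.593495  ,  0.23790093]), 'eef_rot': array([ 8.09535032e-01, -5.87070831e-01, -7.94053813e-04, -4.91970992e-04]), 'contact_force': array([-0.09340556,  0.45483525, -0.71308477]), 'moment': array([-0.00177343,  0.01446993,  0.04276052]), 'opening': 0.9991637730067984}
side {'camera_matrix': array([[490.38664297,   0.        , 275.50056081],
       [  0.        , 490.38664297, 209.89035251],
       [  0.        ,   0.        ,   1.        ]]), 'world_from_camera': array([[-0.95941591,  0.17331342, -0.22244904,  0.31617991],
       [-0.28121568, -0.52942415,  0.80039228,  0.83108795],
       [ 0.02094883,  0.83046525,  0.5566764 ,  0.67254296],
       [ 0.        ,  0.        ,  0.        ,  1.        ]])}
top {'camera_matrix': array([[409.61263081,   0.        , 270.34048808],
       [  0.        , 409.61263081, 208.78915535],
       [  0.        ,   0.        ,   1.        ]]), 'world_from_camera': array([[ 5.78468271e-03,  9.91819986e-01, -1.27513347e-01,
         4.06510231e-01],
       [-9.99983110e-01,  5.66562218e-03, -1.29639526e-03,
         2.69285833e-02],
       [-5.63348281e-04,  1.27518693e-01,  9.91836007e-01,
         1.14602907e+00],
       [ 0.00000000e+00,  0.00000000e+00,  0.00000000e+00,
         1.00000000e+00]])}
```

View pics/top0.png

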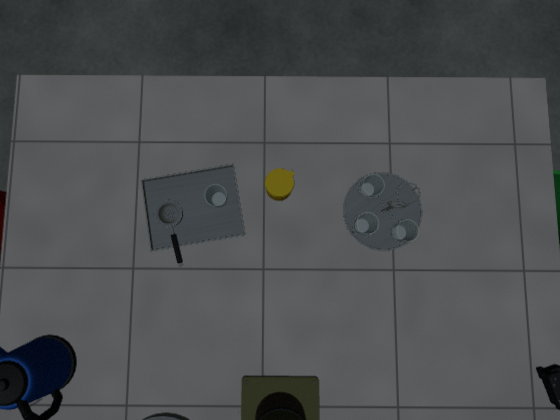

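View pics/side0.png

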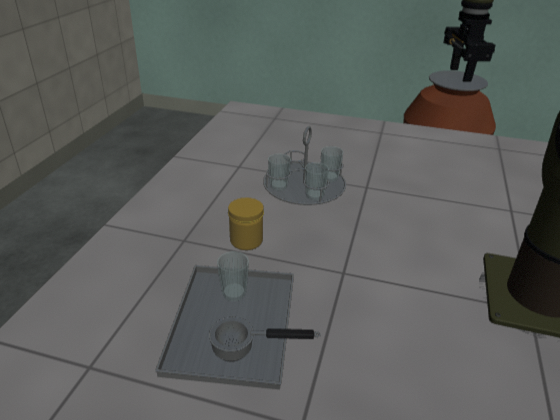

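The top view shows the loose glass at (216,193), the strainer bowl at (170,213) with its handle running to (180,262), the jar at (279,184), and the carrier at about (382,211). The empty ring looks to be at about (408,190). I'll enlarge both areas.

```bash
cat > h.py <<'E'
import numpy as np, cv2
def ray(M,u,v,z):
    K=M['camera_matrix'];T=M['world_from_camera']
    d=T[:3,:3]@np.array([(u-K[0,2])/K[0,0],-(v-K[1,2])/K[1,1],-1]);o=T[:3,3]
    return o+d*(z-o[2])/d[2]
def cloud(M,d):
    K=M['camera_matrix'];T=M['world_from_camera'];v,u=np.indices(d.shape)
    P=np.stack([(u-K[0,2])/K[0,0]*d,-(v-K[1,2])/K[1,1]*d,-d],-1)
    return P@T[:3,:3].T+T[:3,3]
def proj(M,p):
    K=M['camera_matrix'];T=M['world_from_camera'];c=T[:3,:3].T@(np.array(p)-T[:3,3])
    return K[0,2]+K[0,0]*c[0]/-c[2],K[1,2]-K[1,1]*c[1]/-c[2]
E
python3 - <<'E'
from h import *
M=np.load('top0.npz');p=M['p'];d=M['d']
a=p[155:270,135:250][:,:,::-1];b=p[155:270,325:440][:,:,::-1]
im=np.hstack([a,b]);im=cv2.resize(im,None,fx=3.45,fy=3.45,interpolation=cv2.INTER_CUBIC)
cv2.imwrite('pics/crop1.png',cv2.convertScaleAbs(im,alpha=1.7))
C=cloud(M,d)
hsv=cv2.cvtColor(p,cv2.COLOR_RGB2HSV)
y=(hsv[...,1]>150)&(abs(hsv[...,0].astype(int)-26)<8)
v,u=np.nonzero(y);print('jar px',u.mean(),v.mean(),'z',np.percentile(C[y][:,2],[5,50,95]))
t=y&(C[...,2]>.08);print('jar top',C[t].mean(0),t.sum())
# carrier points by height
R=np.zeros_like(y);R[155:270,325:440]=1
for lo,hi in((.03,.06),(.075,.095),(.1,.2)):
    m=R&(C[...,2]>lo)&(C[...,2]<hi);print(lo,m.sum(),C[m].mean(0) if m.any() else '')
    if lo>.09: print(C[m].round(3))
for uv in((382,211),(408,188)):print(C[uv[1],uv[0]])
# dark handle
R=np.zeros_like(y);R[225:270,165:190]=1
m=R&(p.max(-1)<40);P=C[m];print('handle',m.sum(),P.mean(0),np.ptp(P,0));
E
```

```text
jar px 277.3450064850843 197.33981841763944 z [0.04399367 0.0924799  0.09731194]
jar top [0.58432383 0.00917528 0.09707665] 684
0.03 703 [ 0.54441535 -0.27843286  0.04486152]
0.075 361 [ 0.53740875 -0.26930679  0.08288304]
0.1 96 [ 0.54993568 -0.2843244   0.14192223]
[[ 0.556 -0.265  0.144]
 [ 0.556 -0.266  0.148]
 [ 0.556 -0.268  0.15 ]
 [ 0.555 -0.269  0.155]
 [ 0.554 -0.271  0.157]
 [ 0.555 -0.274  0.155]
 [ 0.554 -0.275  0.159]
 [ 0.554 -0.277  0.16 ]
 [ 0.554 -0.279  0.161]
 [ 0.554 -0.282  0.162]
 [ 0.554 -0.263  0.143]
 [ 0.553 -0.264  0.148]
 [ 0.553 -0.266  0.15 ]
 [ 0.553 -0.269  0.148]
 [ 0.552 -0.268  0.158]
 [ 0.552 -0.271  0.157]
 [ 0.552 -0.273  0.158]
 [ 0.552 -0.276  0.157]
 [ 0.551 -0.277  0.161]
 [ 0.551 -0.279  0.162]
 [ 0.552 -0.282  0.161]
 [ 0.551 -0.283  0.165]
 [ 0.551 -0.286  0.162]
 [ 0.551 -0.289  0.162]
 [ 0.552 -0.292  0.161]
 [ 0.552 -0.295  0.159]
 [ 0.552 -0.264  0.138]
 [ 0.551 -0.264  0.146]
 [ 0.551 -0.266  0.149]
 [ 0.551 -0.269  0.147]
 [ 0.55  -0.27   0.153]
 [ 0.55  -0.271  0.157]
 [ 0.55  -0.273  0.157]
 [ 0.549 -0.275  0.16 ]
 [ 0.549 -0.277 
[... 929 characters left out ...]
-0.301  0.132]
 [ 0.548 -0.303  0.134]
 [ 0.545 -0.298  0.155]
 [ 0.546 -0.302  0.151]
 [ 0.545 -0.303  0.154]
 [ 0.549 -0.281  0.104]
 [ 0.549 -0.282  0.109]
 [ 0.548 -0.283  0.117]
 [ 0.548 -0.285  0.118]
 [ 0.548 -0.287  0.119]
 [ 0.548 -0.29   0.117]
 [ 0.548 -0.293  0.117]
 [ 0.547 -0.294  0.122]
 [ 0.547 -0.296  0.123]
 [ 0.547 -0.298  0.126]
 [ 0.546 -0.299  0.13 ]
 [ 0.546 -0.301  0.13 ]
 [ 0.546 -0.303  0.134]
 [ 0.545 -0.303  0.139]
 [ 0.544 -0.303  0.147]
 [ 0.545 -0.308  0.14 ]
 [ 0.547 -0.286  0.106]
 [ 0.544 -0.301  0.123]]
[ 0.54373484 -0.27397415  0.045147  ]
[ 0.61539217 -0.3616653   0.00103748]
handle 157 [0.44115755 0.2770959  0.05757012] [0.07434409 0.28036407 1.15272577]
```

View pics/crop1.png

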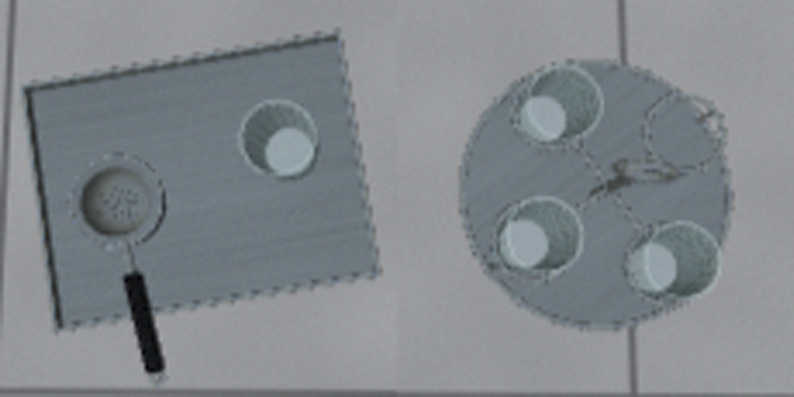

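```bash
python3 - <<'E'
from h import *
M=np.load('top0.npz');S=np.load('side0.npz')
L=lambda X,Y,z:ray(M,135+X/3.45-.35,155+Y/3.45-.35,z).round(4)
R=lambda X,Y,z:ray(M,325+(X-396.75)/3.45-.35,155+Y/3.45-.35,z).round(4)
print('ring',R(683,130,.043),'plate',R(596.5,194,.003))
for a in((563,105),(542,237),(680,260)):print('rim',R(*a,.085))
for a in((543,117),(525,243),(655,267)):print('foot',R(*a,.006))
print('glass rim',L(280,138,.084),'foot',L(290,152,.006))
print('strainer',L(120,200,.044),'h0',L(128,272,.052),'h1',L(155,372,.052))
# side view checks: ellipses centre of rim
print('side glass rim',ray(S,233.5,261,.084),'jar top',ray(S,246,208,.093))
for n,q in(('jar',(.584,.009,.093)),):print(proj(S,q))
E
```

```text
ring [ 0.5957 -0.3459  0.043 ] plate [ 0.5493 -0.287   0.003 ]
rim [ 0.6073 -0.241   0.085 ]
rim [ 0.5062 -0.2225  0.085 ]
rim [ 0.4894 -0.3258  0.085 ]
foot [ 0.6122 -0.2443  0.006 ]
foot [ 0.5087 -0.2272  0.006 ]
foot [ 0.4898 -0.3317  0.006 ]
glass rim [0.5797 0.1717 0.084 ] foot [0.5809 0.1739 0.006 ]
strainer [0.5362 0.3017 0.044 ] h0 [0.4791 0.2915 0.052 ] h1 [0.4024 0.2679 0.052 ]
side glass rim [0.57764524 0.17310487 0.084     ] jar top [0.60957214 0.01044408 0.093     ]
(np.float64(257.62938133850565), np.float64(209.72075567967315))
```

```bash
cat >> h.py <<'E'
from scipy.spatial.transform import Rotation as Ro
def down(yaw):
    c,s=np.cos(np.radians(yaw)),np.sin(np.radians(yaw));return Ro.from_matrix(np.array([[c,s,0],[s,-c,0],[0,0,-1.]]))
def plan(s,pos,yaw,n=None,step=.055,ang=10):
    """rows in tool axes, equal steps from the present pose to the target (tool down at that yaw)"""
    p=np.array(s['tool_pos']);r=Ro.from_quat(s['eef_rot']);g=down(yaw)
    rv=(r.inv()*g).as_rotvec();dp=np.array(pos)-p
    n=n or max(1,int(np.ceil(max(np.linalg.norm(dp)/step,np.degrees(np.linalg.norm(rv))/ang))))
    x=r.as_matrix()[:,0];print('at',p.round(4),'yaw',np.degrees(np.arctan2(x[1],x[0])).round(2),'tilt',np.degrees(np.arccos(-r.as_matrix()[2,2])).round(2),'t',round(s['clock'],2),'open',round(s['opening'],3),'F',np.round(s['contact_force'],1))
    print(n,'rows; turn/row',(rv/n/np.pi).round(4))
    for i in range(n):
        rr=r*Ro.from_rotvec(rv*i/n);print((rr.inv().apply(dp/n)/.8).round(4))
E
python3 - <<'E'
from plant import *
from h import *
plan(get_state(),(.56,-.37,.28),38)
E
```

```text
at [ 0.1939 -0.5936  0.238 ] yaw -71.9 tilt 0.09 t 0.1 open 0.999 F [ 0.4  0.3 -0.9]
11 rows; turn/row [-0.      0.     -0.0555]
[-0.0112 -0.0474 -0.0048]
[-0.0028 -0.0487 -0.0048]
[ 0.0057 -0.0484 -0.0048]
[ 0.014  -0.0467 -0.0048]
[ 0.0219 -0.0436 -0.0048]
[ 0.0291 -0.0391 -0.0048]
[ 0.0354 -0.0335 -0.0048]
[ 0.0407 -0.0268 -0.0048]
[ 0.0447 -0.0194 -0.0048]
[ 0.0474 -0.0113 -0.0048]
[ 0.0487 -0.0029 -0.0048]
```

Call:
apply_moves([
  {"x":-0.011,"y":-0.047,"z":-0.005,"wz":-0.056,"fingers":1},
  {"x":-0.003,"y":-0.049,"z":-0.005,"wz":-0.056,"fingers":1},
  {"x":0.006,"y":-0.048,"z":-0.005,"wz":-0.056,"fingers":1},
  {"x":0.014,"y":-0.047,"z":-0.005,"wz":-0.056,"fingers":1},
  {"x":0.022,"y":-0.044,"z":-0.005,"wz":-0.056,"fingers":1},
  {"x":0.029,"y":-0.039,"z":-0.005,"wz":-0.056,"fingers":1},
  {"x":0.035,"y":-0.033,"z":-0.005,"wz":-0.056,"fingers":1},
  {"x":0.041,"y":-0.027,"z":-0.005,"wz":-0.056,"fingers":1},
])

```text
schema error: expected keys x, y, z, wx, wy, wz, fingers
```

```bash
python3 - <<'E'
from plant import *
from h import *
plan(get_state(),(.56,-.37,.28),38)
E
```

```text
at [ 0.1939 -0.5936  0.238 ] yaw -71.9 tilt 0.09 t 0.1 open 0.999 F [ 0.4  0.3 -0.9]
11 rows; turn/row [-0.      0.     -0.0555]
[-0.0112 -0.0474 -0.0048]
[-0.0028 -0.0487 -0.0048]
[ 0.0057 -0.0484 -0.0048]
[ 0.014  -0.0467 -0.0048]
[ 0.0219 -0.0436 -0.0048]
[ 0.0291 -0.0391 -0.0048]
[ 0.0354 -0.0335 -0.0048]
[ 0.0407 -0.0268 -0.0048]
[ 0.0447 -0.0194 -0.0048]
[ 0.0474 -0.0113 -0.0048]
[ 0.0487 -0.0029 -0.0048]
```

Every row needs all of its keys.

Call:
apply_moves([
  {"x":-0.011,"y":-0.047,"z":-0.005,"wx":0,"wy":0,"wz":-0.056,"fingers":1},
  {"x":-0.003,"y":-0.049,"z":-0.005,"wx":0,"wy":0,"wz":-0.056,"fingers":1},
  {"x":0.006,"y":-0.048,"z":-0.005,"wx":0,"wy":0,"wz":-0.056,"fingers":1},
  {"x":0.014,"y":-0.047,"z":-0.005,"wx":0,"wy":0,"wz":-0.056,"fingers":1},
  {"x":0.022,"y":-0.044,"z":-0.005,"wx":0,"wy":0,"wz":-0.056,"fingers":1},
  {"x":0.029,"y":-0.039,"z":-0.005,"wx":0,"wy":0,"wz":-0.056,"fingers":1},
  {"x":0.035,"y":-0.033,"z":-0.005,"wx":0,"wy":0,"wz":-0.056,"fingers":1},
  {"x":0.041,"y":-0.027,"z":-0.005,"wx":0,"wy":0,"wz":-0.056,"fingers":1},
])

```text
clock: 1.1
tool_pos: [0.4577, -0.4223, 0.2659]
eef_rot: [0.996, 0.094, -0.005, -0.003]
contact_force: [0.7, -0.5, -0.8]
opening: 0.999
```

```bash
python3 - <<'E'
from plant import *
from h import *
plan(get_state(),(.56,-.37,.28),38)
E
```

```text
at [ 0.4577 -0.4223  0.2659] yaw 10.84 tilt 0.63 t 1.1 open 0.999 F [ 0.7 -0.5 -0.8]
3 rows; turn/row [-0.0009  0.0007 -0.0503]
[ 0.0459 -0.0134 -0.0062]
[ 0.0475 -0.006  -0.0061]
[ 0.0478  0.0015 -0.006 ]
```

Call:
apply_moves([
  {"x":0.046,"y":-0.013,"z":-0.006,"wx":-0.001,"wy":0.001,"wz":-0.05,"fingers":1},
  {"x":0.0475,"y":-0.006,"z":-0.006,"wx":-0.001,"wy":0.001,"wz":-0.05,"fingers":1},
  {"x":0.048,"y":0.0015,"z":-0.006,"wx":-0.001,"wy":0.001,"wz":-0.05,"fingers":1},
  {"x":0,"y":0,"z":0,"wx":0,"wy":0,"wz":0,"fingers":1},
])

```text
clock: 1.6
tool_pos: [0.5647, -0.3641, 0.2785]
eef_rot: [0.942, 0.335, 0.002, -0.002]
contact_force: [0.0, 0.4, -0.8]
opening: 1.001
```

```bash
python3 - <<'E'
from plant import *
from h import *
s=get_state();M=camera_model('wrist');p,d=snapshot('wrist')
cv2.imwrite('pics/w1.png',cv2.convertScaleAbs(p[:,:,::-1],alpha=1.5));np.savez('w1.npz',p=p,d=d,**M)
T=M['world_from_camera'];print(T.round(3),M['camera_matrix'][0])
for q in((.594,-.347,.043),(.5495,-.2865,.003)):print(proj(M,q))
plan(s,(.579,.172,.28),38)
E
```

```text
[[ 0.776 -0.604 -0.183  0.517]
 [ 0.631  0.745  0.217 -0.307]
 [ 0.005 -0.284  0.959  0.425]
 [ 0.     0.     0.     1.   ]] [356.85150501   0.         277.07928689]
(np.float64(306.7933375955963), np.float64(182.18507245512157))
(np.float64(308.59422772321125), np.float64(110.14495096296581))
at [ 0.5647 -0.3641  0.2785] yaw 39.1 tilt 0.29 t 1.6 open 1.001 F [ 0.   0.4 -0.8]
10 rows; turn/row [-0.0001 -0.0001  0.0006]
[ 0.0436 -0.0509  0.0001]
[ 0.0435 -0.051   0.0001]
[ 0.0435 -0.051   0.0001]
[ 0.0434 -0.0511  0.    ]
[ 0.0433 -0.0512  0.    ]
[ 0.0432 -0.0513 -0.    ]
[ 0.0431 -0.0514 -0.0001]
[ 0.043  -0.0515 -0.0001]
[ 0.0429 -0.0515 -0.0001]
[ 0.0428 -0.0516 -0.0002]
```

View pics/w1.png

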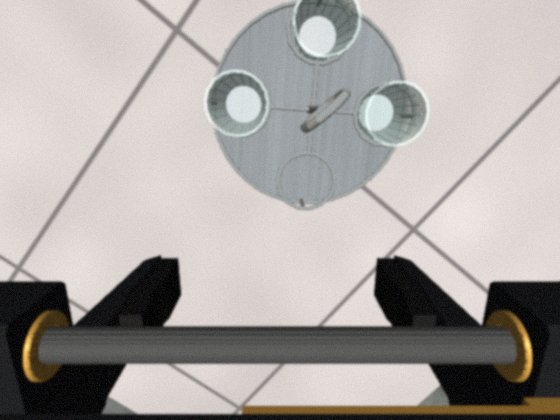

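The wrist view shows the empty ring at about (305,181), the loop around (325,110), and rims at (237,102), (326,27) and (393,113). This is within 2 px of the prediction from the top view.

```bash
python3 - <<'E'
from h import *
M=np.load('w1.npz')
print('ring',ray(M,305.2,181,.043),'plate',ray(M,310,104,.003))
g=cv2.cvtColor(M['p'],cv2.COLOR_RGB2GRAY)
for a in((237,102),(326,25),(393,113)):print(ray(M,*a,.085))
E
```

```text
ring [ 0.5918022  -0.34709489  0.043     ] plate [ 0.54638506 -0.28041743  0.003     ]
[ 0.48813263 -0.32619251  0.085     ]
[ 0.50907532 -0.22760261  0.085     ]
[ 0.60505045 -0.24349044  0.085     ]
```

Call:
apply_moves([
  {"x":0.0435,"y":-0.051,"z":0,"wx":0,"wy":0,"wz":0,"fingers":1},
  {"x":0.0435,"y":-0.051,"z":0,"wx":0,"wy":0,"wz":0,"fingers":1},
  {"x":0.0435,"y":-0.051,"z":0,"wx":0,"wy":0,"wz":0,"fingers":1},
  {"x":0.0435,"y":-0.051,"z":0,"wx":0,"wy":0,"wz":0,"fingers":1},
  {"x":0.0435,"y":-0.051,"z":0,"wx":0,"wy":0,"wz":0,"fingers":1},
  {"x":0.0435,"y":-0.051,"z":0,"wx":0,"wy":0,"wz":0,"fingers":1},
  {"x":0.0435,"y":-0.051,"z":0,"wx":0,"wy":0,"wz":0,"fingers":1},
])

```text
clock: 2.52
tool_pos: [0.571, -0.0009, 0.2728]
eef_rot: [0.949, 0.314, -0.007, 0.003]
contact_force: [0.9, 0.6, 0.2]
opening: 0.997
```

```bash
python3 - <<'E'
from plant import *
from h import *
plan(get_state(),(.579,.172,.28),38)
E
```

```text
at [ 0.571  -0.0009  0.2728] yaw 36.62 tilt 0.84 t 2.52 open 0.997 F [0.9 0.6 0.2]
4 rows; turn/row [ 0.0001  0.0012 -0.0019]
[ 0.0342 -0.0419 -0.0028]
[ 0.0345 -0.0417 -0.0027]
[ 0.0347 -0.0415 -0.0025]
[ 0.035  -0.0413 -0.0024]
```

Call:
apply_moves([
  {"x":0.034,"y":-0.042,"z":-0.003,"wx":0,"wy":0.001,"wz":-0.002,"fingers":1},
  {"x":0.034,"y":-0.042,"z":-0.003,"wx":0,"wy":0.001,"wz":-0.002,"fingers":1},
  {"x":0.035,"y":-0.042,"z":-0.003,"wx":0,"wy":0.001,"wz":-0.002,"fingers":1},
  {"x":0.035,"y":-0.041,"z":-0.002,"wx":0,"wy":0.001,"wz":-0.002,"fingers":1},
  {"x":0,"y":0,"z":0,"wx":0,"wy":0,"wz":0,"fingers":1},
])

```text
clock: 3.15
tool_pos: [0.577, 0.1723, 0.2789]
eef_rot: [0.947, 0.321, -0.003, 0.003]
contact_force: [-0.3, -0.1, 0.6]
opening: 1.002
```

```bash
python3 - <<'E'
from plant import *
from h import *
s=get_state();M=camera_model('wrist');p,d=snapshot('wrist')
cv2.imwrite('pics/w2.png',cv2.convertScaleAbs(p[:,:,::-1],alpha=1.5));np.savez('w2.npz',p=p,d=d,**M)
print(proj(M,(.579,.172,.084)),proj(M,(.58,.173,.006)))
plan(s,(.579,.172,.12),38)
E
```

```text
(np.float64(279.9795196302929), np.float64(185.5466137600339)) (np.float64(281.12635572963677), np.float64(170.94116575599168))
at [0.577  0.1723 0.2789] yaw 37.47 tilt 0.51 t 3.15 open 1.002 F [-0.3 -0.1  0.6]
3 rows; turn/row [ 0.0004  0.0008 -0.001 ]
[0.0011 0.0003 0.0662]
[0.0009 0.0004 0.0662]
[0.0007 0.0005 0.0662]
```

View pics/w2.png

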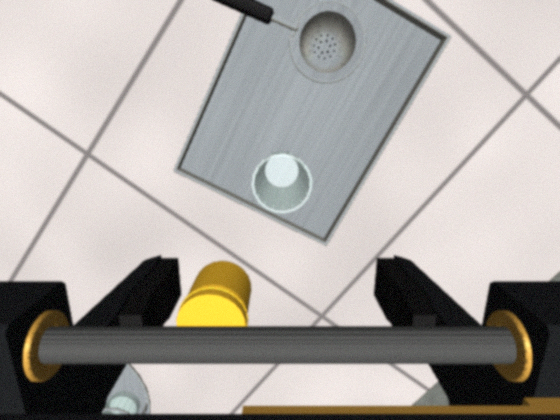

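The rim of the loose glass is at (282,183), its foot at (281,170), and the strainer lip at (328,42), with the handle going up-left.

```bash
python3 - <<'E'
from plant import *
from h import *
M=np.load('w2.npz')
print('rim',ray(M,282,183,.084),'foot',ray(M,282,169,.006),'strainer',ray(M,328.5,42,.044),'handle tip',ray(M,272,16,.052))
plan(get_state(),(.581,.173,.12),38)
E
```

```text
rim [0.57901077 0.17520406 0.084     ] foot [0.57940152 0.17546296 0.006     ] strainer [0.53474264 0.30666363 0.044     ] handle tip [0.4785415  0.29005377 0.052     ]
at [0.5775 0.1691 0.2784] yaw 37.28 tilt 0.68 t 3.2 open 0.996 F [ 0.9 -0.7 -0.5]
3 rows; turn/row [ 0.0007  0.0011 -0.0013]
[ 0.0028 -0.0008  0.066 ]
[ 0.0026 -0.0007  0.066 ]
[ 0.0024 -0.0005  0.066 ]
```

Call:
apply_moves([
  {"x":0.002,"y":-0.001,"z":0.066,"wx":0.0005,"wy":0.001,"wz":-0.001,"fingers":1},
  {"x":0.002,"y":-0.001,"z":0.066,"wx":0.0005,"wy":0.001,"wz":-0.001,"fingers":1},
  {"x":0.002,"y":-0.001,"z":0.066,"wx":0.0005,"wy":0.001,"wz":-0.001,"fingers":1},
  {"x":0,"y":0,"z":0,"wx":0,"wy":0,"wz":0,"fingers":1},
])

```text
clock: 3.7
tool_pos: [0.5827, 0.159, 0.1163]
eef_rot: [0.949, 0.316, -0.0, 0.006]
contact_force: [-0.2, 0.4, -0.4]
opening: 0.996
```

```bash
python3 - <<'E'
from plant import *
from h import *
plan(get_state(),(.579,.174,.054),38)
p,d=snapshot('top');print(get_state()['tool_pos'])
E
```

```text
at [0.5827 0.159  0.1163] yaw 36.84 tilt 0.66 t 3.7 open 0.996 F [-0.2  0.4 -0.4]
2 rows; turn/row [ 0.0017  0.0007 -0.0032]
[ 0.0039 -0.0093  0.0388]
[ 0.0039 -0.009   0.0389]
[0.58462273 0.1600784  0.11880936]
```

Call:
apply_moves([
  {"x":0.007,"y":-0.018,"z":0,"wx":0.002,"wy":0.001,"wz":-0.005,"fingers":1},
  {"x":0,"y":0,"z":0.02,"wx":0.001,"wy":0,"wz":0,"fingers":1},
])

```text
clock: 4.0
tool_pos: [0.5839, 0.1769, 0.1076]
eef_rot: [0.947, 0.323, 0.007, -0.0]
contact_force: [-0.5, 0.3, 0.1]
opening: 0.999
```

```bash
python3 - <<'E'
from plant import *
from h import *
plan(get_state(),(.579,.174,.054),38,n=3)
E
```

```text
at [0.5839 0.1769 0.1076] yaw 37.64 tilt 0.82 t 4.0 open 0.999 F [-0.5  0.3  0.1]
3 rows; turn/row [ 0.0004 -0.0015 -0.0007]
[-0.0026 -0.0004  0.0223]
[-0.0025 -0.0004  0.0223]
[-0.0024 -0.0003  0.0223]
```

Call:
apply_moves([
  {"x":-0.0025,"y":0,"z":0.022,"wx":0,"wy":-0.001,"wz":0,"fingers":1},
  {"x":-0.0025,"y":0,"z":0.022,"wx":0,"wy":-0.001,"wz":0,"fingers":1},
  {"x":-0.0025,"y":0,"z":0.022,"wx":0,"wy":0,"wz":0,"fingers":1},
  {"x":0,"y":0,"z":0,"wx":0,"wy":0,"wz":0,"fingers":1},
])

```text
clock: 4.5
tool_pos: [0.5791, 0.1722, 0.0506]
eef_rot: [0.947, 0.323, 0.003, 0.002]
contact_force: [0.4, 0.9, 0.5]
opening: 1.002
```

```bash
python3 - <<'E'
from plant import *
from h import *
plan(get_state(),(.579,.174,.054),38)
p,d=snapshot('top');plan(get_state(),(.579,.174,.054),38)
E
```

```text
at [0.5791 0.1722 0.0506] yaw 37.63 tilt 0.42 t 4.5 open 1.002 F [0.4 0.9 0.5]
1 rows; turn/row [ 0.0016 -0.0017 -0.002 ]
[ 0.0013 -0.0018 -0.0043]
at [0.5796 0.1726 0.0514] yaw 37.63 tilt 0.49 t 4.55 open 0.998 F [-1.   1.4  0.3]
1 rows; turn/row [ 0.0016 -0.0022 -0.0021]
[ 0.0004 -0.0018 -0.0033]
```

Call:
apply_moves([
  {"x":0.0005,"y":-0.002,"z":-0.004,"wx":0.001,"wy":-0.002,"wz":-0.002,"fingers":1},
  {"x":0,"y":0,"z":0,"wx":0,"wy":0,"wz":0,"fingers":-1},
  {"x":0,"y":0,"z":0,"wx":0,"wy":0,"wz":0,"fingers":-1},
  {"x":0,"y":0,"z":0,"wx":0,"wy":0,"wz":0,"fingers":-1},
  {"x":0,"y":0,"z":0,"wx":0,"wy":0,"wz":0,"fingers":-1},
  {"x":0,"y":0,"z":0,"wx":0,"wy":0,"wz":0,"fingers":-1},
], force=18)

```text
clock: 5.3
tool_pos: [0.5801, 0.1749, 0.0565]
eef_rot: [0.946, 0.326, 0.002, 0.001]
contact_force: [-0.2, 0.5, 0.1]
opening: 0.651
```

```bash
python3 - <<'E'
from plant import *
from h import *
plan(get_state(),(.579,.174,.054),38)
E
```

```text
at [0.5801 0.1749 0.0565] yaw 38.0 tilt 0.23 t 5.3 open 0.651 F [-0.2  0.5  0.1]
1 rows; turn/row [ 0.0008 -0.001  -0.    ]
[-0.0017  0.      0.0032]
```

Call:
apply_moves([
  {"x":0,"y":0,"z":-0.02,"wx":0,"wy":0,"wz":0,"fingers":-1},
  {"x":0,"y":0,"z":-0.04,"wx":0.0005,"wy":-0.001,"wz":0,"fingers":-1},
  {"x":0,"y":0,"z":-0.05,"wx":0,"wy":0,"wz":0,"fingers":-1},
  {"x":0,"y":0,"z":-0.05,"wx":0,"wy":0,"wz":0,"fingers":-1},
  {"x":0,"y":0,"z":-0.05,"wx":0,"wy":0,"wz":0,"fingers":-1},
  {"x":0,"y":0,"z":-0.05,"wx":0,"wy":0,"wz":0,"fingers":-1},
])

```text
clock: 6.05
tool_pos: [0.5775, 0.174, 0.2719]
eef_rot: [0.945, 0.326, -0.003, 0.0]
contact_force: [0.5, 0.8, -1.2]
opening: 0.646
```

```bash
python3 - <<'E'
from plant import *
from h import *
plan(get_state(),(.593,-.347,.26),38,step=.045)
E
```

```text
at [0.5775 0.174  0.2719] yaw 38.11 tilt 0.34 t 6.05 open 0.646 F [ 0.5  0.8 -1.2]
12 rows; turn/row [-0.      0.0002  0.    ]
[-0.0322  0.0437  0.0014]
[-0.0322  0.0437  0.0014]
[-0.0322  0.0437  0.0014]
[-0.0322  0.0437  0.0013]
[-0.0322  0.0437  0.0013]
[-0.0322  0.0437  0.0013]
[-0.0322  0.0437  0.0013]
[-0.0322  0.0437  0.0013]
[-0.0322  0.0437  0.0013]
[-0.0322  0.0437  0.0013]
[-0.0321  0.0438  0.0013]
[-0.0321  0.0438  0.0013]
```

Call:
apply_moves([
  {"x":-0.032,"y":0.044,"z":0.001,"wx":0,"wy":0,"wz":0,"fingers":-1},
  {"x":-0.032,"y":0.044,"z":0.001,"wx":0,"wy":0,"wz":0,"fingers":-1},
  {"x":-0.032,"y":0.044,"z":0.001,"wx":0,"wy":0,"wz":0,"fingers":-1},
  {"x":-0.032,"y":0.044,"z":0.001,"wx":0,"wy":0,"wz":0,"fingers":-1},
  {"x":-0.032,"y":0.044,"z":0.001,"wx":0,"wy":0,"wz":0,"fingers":-1},
  {"x":-0.032,"y":0.044,"z":0.001,"wx":0,"wy":0,"wz":0,"fingers":-1},
  {"x":-0.032,"y":0.044,"z":0.001,"wx":0,"wy":0,"wz":0,"fingers":-1},
  {"x":-0.032,"y":0.044,"z":0.001,"wx":0,"wy":0,"wz":0,"fingers":-1},
])

```text
clock: 7.05
tool_pos: [0.5922, -0.1765, 0.2777]
eef_rot: [0.943, 0.332, 0.005, -0.0]
contact_force: [0.2, -0.1, -1.3]
opening: 0.643
```

```bash
python3 - <<'E'
from plant import *
from h import *
plan(get_state(),(.593,-.347,.26),38,step=.045)
E
```

```text
at [ 0.5922 -0.1765  0.2777] yaw 38.83 tilt 0.54 t 7.05 open 0.643 F [ 0.2 -0.1 -1.3]
4 rows; turn/row [ 0.0002 -0.0007  0.0012]
[-0.0333  0.0417  0.0053]
[-0.0331  0.0418  0.0054]
[-0.0329  0.0419  0.0054]
[-0.0328  0.042   0.0055]
```

Call:
apply_moves([
  {"x":-0.033,"y":0.042,"z":0.005,"wx":0,"wy":-0.0005,"wz":0.001,"fingers":-1},
  {"x":-0.033,"y":0.042,"z":0.005,"wx":0,"wy":-0.0005,"wz":0.001,"fingers":-1},
  {"x":-0.033,"y":0.042,"z":0.005,"wx":0,"wy":-0.0005,"wz":0.001,"fingers":-1},
  {"x":-0.026,"y":0.033,"z":0.005,"wx":0,"wy":-0.0005,"wz":0.001,"fingers":-1},
  {"x":0,"y":0,"z":0,"wx":0,"wy":0,"wz":0,"fingers":-1},
])

```text
clock: 7.68
tool_pos: [0.5901, -0.3482, 0.2647]
eef_rot: [0.946, 0.323, 0.002, 0.002]
contact_force: [-1.6, 0.5, -2.6]
opening: 0.65
```

```bash
python3 - <<'E'
from plant import *
from h import *
plan(get_state(),(.593,-.347,.16),38,step=.045)
p,d=snapshot('wrist');cv2.imwrite('pics/w3.png',cv2.convertScaleAbs(p[:,:,::-1],alpha=1.5))
p,d=snapshot('side');plan(get_state(),(.593,-.347,.16),38,step=.045)
M=camera_model('wrist');np.savez('w3.npz',d=d,**M)
E
```

```text
at [ 0.5901 -0.3482  0.2647] yaw 37.75 tilt 0.28 t 7.67 open 0.65 F [-1.6  0.5 -2.6]
3 rows; turn/row [ 0.0005 -0.0002 -0.0005]
[0.0012 0.0001 0.0436]
[0.0012 0.0002 0.0436]
[0.0012 0.0003 0.0436]
at [ 0.5916 -0.3437  0.2655] yaw 38.07 tilt 0.33 t 7.78 open 0.643 F [ 0.1  1.  -0.8]
3 rows; turn/row [ 0.0004 -0.0005  0.0001]
[-0.0006  0.0013  0.044 ]
[-0.0005  0.0013  0.044 ]
[-0.0004  0.0014  0.044 ]
```

View pics/w3.png

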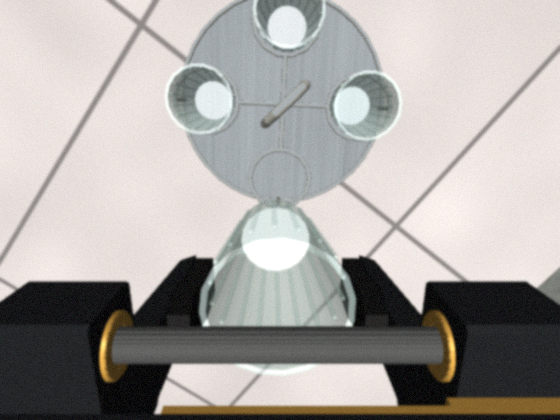

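The wrist view shows the glass held upright between the fingers, its foot at (276,238). The empty ring behind it is at (279,177).

```bash
python3 - <<'E'
from h import *
M=np.load('w3.npz')
print('foot',ray(M,276,239,.215),'ring',ray(M,279.5,177.5,.043))
for a in((201,99),(289,22),(366,104)):print(ray(M,*a,.085))
E
```

```text
foot [ 0.59195325 -0.34491395  0.215     ] ring [ 0.59380495 -0.34062218  0.043     ]
[ 0.49149137 -0.32194531  0.085     ]
[ 0.51404005 -0.22752096  0.085     ]
[ 0.60743822 -0.23629476  0.085     ]
```

Call:
apply_moves([
  {"x":0,"y":0.001,"z":0.03,"wx":0,"wy":0,"wz":0,"fingers":-1},
  {"x":0,"y":0.001,"z":0.03,"wx":0,"wy":0,"wz":0,"fingers":-1},
  {"x":0,"y":0.001,"z":0.03,"wx":0,"wy":0,"wz":0,"fingers":-1},
  {"x":0,"y":0,"z":0,"wx":0,"wy":0,"wz":0,"fingers":-1},
])

```text
clock: 8.28
tool_pos: [0.5964, -0.3359, 0.196]
eef_rot: [0.943, 0.332, 0.006, -0.0]
contact_force: [0.5, 0.4, -2.0]
opening: 0.648
```

```bash
python3 - <<'E'
from plant import *
from h import *
t=(.593,-.347,.11)
for i in range(3):
    plan(get_state(),t,38,n=1);snapshot('top')
E
```

```text
at [ 0.5964 -0.3359  0.196 ] yaw 38.77 tilt 0.64 t 8.28 open 0.648 F [ 0.5  0.4 -2. ]
1 rows; turn/row [ 0.0009 -0.0035  0.0043]
[-0.0132  0.0078  0.1074]
at [ 0.5976 -0.3359  0.1976] yaw 38.77 tilt 0.79 t 8.32 open 0.647 F [ 0.6  0.  -2.6]
1 rows; turn/row [ 0.0016 -0.0041  0.0043]
[-0.0146  0.0067  0.1093]
at [ 0.5982 -0.3365  0.1985] yaw 38.73 tilt 0.88 t 8.38 open 0.65 F [-0.1 -0.7 -1.7]
1 rows; turn/row [ 0.0022 -0.0044  0.004 ]
[-0.0148  0.0054  0.1104]
```

Call:
apply_moves([
  {"x":-0.0113,"y":0.006,"z":0.01,"wx":0.002,"wy":-0.004,"wz":0.004,"fingers":-1},
  {"x":0,"y":0,"z":0.02,"wx":0,"wy":0,"wz":0,"fingers":-1},
  {"x":0,"y":0,"z":0.02,"wx":0,"wy":0,"wz":0,"fingers":-1},
])

```text
clock: 8.8
tool_pos: [0.5959, -0.3481, 0.1598]
eef_rot: [0.946, 0.324, 0.002, 0.003]
contact_force: [-0.2, 0.0, -1.3]
opening: 0.65
```

```bash
python3 - <<'E'
from plant import *
from h import *
t=(.594,-.346,.11)
for i in range(3):
    plan(get_state(),t,38,n=1);snapshot('top')
E
```

```text
at [ 0.5959 -0.3481  0.1598] yaw 37.86 tilt 0.41 t 8.8 open 0.65 F [-0.2  0.  -1.3]
1 rows; turn/row [ 0.0021 -0.0009 -0.0008]
[-0.0005 -0.004   0.0623]
at [ 0.5944 -0.348   0.1572] yaw 37.87 tilt 0.19 t 8.85 open 0.652 F [-1.  -0.5 -2.8]
1 rows; turn/row [ 0.0011 -0.0001 -0.0007]
[ 0.0011 -0.0025  0.059 ]
at [ 0.5943 -0.3478  0.158 ] yaw 37.88 tilt 0.16 t 8.9 open 0.645 F [-0.  -0.6 -1.2]
1 rows; turn/row [ 0.0009 -0.     -0.0007]
[ 0.0012 -0.0022  0.0599]
```

Call:
apply_moves([
  {"x":0.001,"y":-0.002,"z":0.016,"wx":0.0005,"wy":0,"wz":0,"fingers":-1},
  {"x":0,"y":0,"z":0.016,"wx":0,"wy":0,"wz":0,"fingers":-1},
  {"x":0,"y":0,"z":0.016,"wx":0,"wy":0,"wz":0,"fingers":-1},
  {"x":0,"y":0,"z":0.008,"wx":0,"wy":0,"wz":0,"fingers":-1},
])

```text
clock: 9.45
tool_pos: [0.5954, -0.3457, 0.1119]
eef_rot: [0.946, 0.325, 0.002, 0.001]
contact_force: [-0.1, 0.3, -2.1]
opening: 0.648
```

```bash
python3 - <<'E'
from plant import *
from h import *
t=(.594,-.346,.08)
snapshot('top');plan(get_state(),t,38,n=1)
M=camera_model('wrist');p,d=snapshot('wrist');cv2.imwrite('pics/w4.png',cv2.convertScaleAbs(p[:,:,::-1],alpha=1.5));np.savez('w4.npz',p=p,**M)
plan(get_state(),t,38,n=1)
print(proj(M,(.594,-.346,.043)))
E
```

```text
at [ 0.5951 -0.3456  0.1113] yaw 37.9 tilt 0.18 t 9.5 open 0.65 F [ 0.2 -1.1 -1.8]
1 rows; turn/row [ 0.0008 -0.0006 -0.0005]
[-0.0015 -0.0006  0.0391]
at [ 0.5953 -0.3457  0.1121] yaw 37.9 tilt 0.21 t 9.55 open 0.646 F [-0.3 -0.2 -1.1]
1 rows; turn/row [ 0.0009 -0.0007 -0.0006]
[-0.0016 -0.0009  0.0401]
(np.float64(275.1339028908663), np.float64(226.72150923908254))
```

View pics/w4.png

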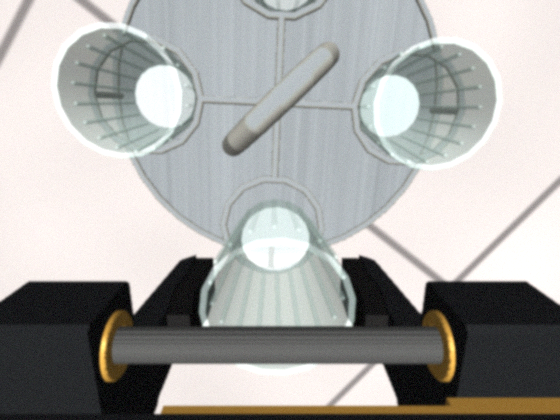

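The ring spans columns 226–322 with its top at row 178, so its centre is about (274,225). The projected target is (275,227), so they agree. I'll lower straight in.

```bash
python3 - <<'E'
from h import *
M=np.load('w4.npz')
print('foot',ray(M,276,239,.061),'ring',ray(M,274,225.5,.043))
E
```

```text
foot [ 0.59527912 -0.34674297  0.061     ] ring [ 0.592931   -0.34579491  0.043     ]
```

Call:
apply_moves([
  {"x":-0.0015,"y":-0.0005,"z":0.012,"wx":0.0005,"wy":-0.0005,"wz":0,"fingers":-1},
  {"x":0,"y":0,"z":0.01,"wx":0,"wy":0,"wz":0,"fingers":-1},
  {"x":0,"y":0,"z":0.01,"wx":0,"wy":0,"wz":0,"fingers":-1},
])

```text
clock: 9.93
tool_pos: [0.5952, -0.3466, 0.0862]
eef_rot: [0.946, 0.325, 0.002, 0.001]
contact_force: [0.7, -0.4, -1.1]
opening: 0.645
```

```bash
python3 - <<'E'
from plant import *
from h import *
t=(.594,-.346,.056)
for i in range(2):
    plan(get_state(),t,38,n=1);snapshot('top')
E
```

```text
at [ 0.5952 -0.3466  0.0862] yaw 37.87 tilt 0.24 t 9.93 open 0.645 F [ 0.7 -0.4 -1.1]
1 rows; turn/row [ 0.0011 -0.0006 -0.0007]
[-0.0008 -0.0016  0.0378]
at [ 0.5943 -0.3464  0.0849] yaw 37.88 tilt 0.11 t 9.97 open 0.647 F [ 0.4  0.1 -2.7]
1 rows; turn/row [ 0.0006 -0.0002 -0.0007]
[-0.     -0.0007  0.0361]
```

Call:
apply_moves([
  {"x":-0.001,"y":-0.001,"z":0.01,"wx":0,"wy":0,"wz":0,"fingers":-1},
  {"x":0,"y":0,"z":0.01,"wx":0,"wy":0,"wz":0,"fingers":-1},
  {"x":0,"y":0,"z":0.006,"wx":0,"wy":0,"wz":0,"fingers":-1},
])

```text
clock: 10.4
tool_pos: [0.5935, -0.3463, 0.0637]
eef_rot: [0.946, 0.325, 0.001, 0.001]
contact_force: [0.2, -0.8, -2.5]
opening: 0.645
```

```bash
python3 - <<'E'
from plant import *
from h import *
t=(.594,-.346,.056)
for i in range(2):
    plan(get_state(),t,38,n=1);snapshot('top')
E
```

```text
at [ 0.5935 -0.3463  0.0637] yaw 37.88 tilt 0.16 t 10.4 open 0.645 F [ 0.2 -0.8 -2.5]
1 rows; turn/row [ 0.0008 -0.0004 -0.0006]
[0.0007 0.     0.0097]
at [ 0.5931 -0.3462  0.0631] yaw 37.89 tilt 0.1 t 10.45 open 0.648 F [-0.3  0.1 -2.7]
1 rows; turn/row [ 0.0005 -0.0002 -0.0006]
[0.0011 0.0004 0.0089]
```

No side force yet. I'll inch down until it touches.

Call:
apply_moves([
  {"x":0.0005,"y":0,"z":0.003,"wx":0,"wy":0,"wz":0,"fingers":-1},
  {"x":0,"y":0,"z":0.003,"wx":0,"wy":0,"wz":0,"fingers":-1},
  {"x":0,"y":0,"z":0.002,"wx":0,"wy":0,"wz":0,"fingers":-1},
])

```text
clock: 10.88
tool_pos: [0.5941, -0.3461, 0.0575]
eef_rot: [0.946, 0.325, 0.001, 0.001]
contact_force: [-2.0, -0.1, 7.4]
opening: 0.645
```

```bash
python3 - <<'E'
from plant import *
from h import *
t=(.594,-.346,.056)
for i in range(3):
    plan(get_state(),t,38,n=1);snapshot('top')
E
```

```text
at [ 0.5941 -0.3461  0.0575] yaw 37.88 tilt 0.19 t 10.88 open 0.645 F [-2.  -0.1  7.4]
1 rows; turn/row [ 0.0009 -0.0005 -0.0007]
[ 0.     -0.0002  0.0019]
at [ 0.5942 -0.3463  0.0577] yaw 37.87 tilt 0.2 t 10.93 open 0.646 F [-0.5 -0.  -0.3]
1 rows; turn/row [ 0.001  -0.0004 -0.0007]
[ 0.     -0.0004  0.0021]
at [ 0.5942 -0.3462  0.0577] yaw 37.87 tilt 0.2 t 10.97 open 0.651 F [-0.4  0.2 -0.9]
1 rows; turn/row [ 0.001  -0.0005 -0.0007]
[-0.     -0.0004  0.0021]
```

It touches down at the expected height (TCP 57.7 mm, against 56.5 mm plus 1 mm). Releasing.

Call:
apply_moves([
  {"x":0,"y":0,"z":0.0005,"wx":0,"wy":0,"wz":0,"fingers":0.4},
  {"x":0,"y":0,"z":0,"wx":0,"wy":0,"wz":0,"fingers":0.5},
  {"x":0,"y":0,"z":0,"wx":0,"wy":0,"wz":0,"fingers":1},
  {"x":0,"y":0,"z":0,"wx":0,"wy":0,"wz":0,"fingers":1},
  {"x":0,"y":0,"z":0,"wx":0,"wy":0,"wz":0,"fingers":1},
])

```text
clock: 11.65
tool_pos: [0.5948, -0.3462, 0.0578]
eef_rot: [0.946, 0.325, 0.002, 0.002]
contact_force: [-1.2, -0.2, 0.4]
opening: 1.0
```

```bash
python3 - <<'E'
from plant import *
from h import *
plan(get_state(),(.594,-.346,.27),38,n=5)
E
```

```text
at [ 0.5948 -0.3462  0.0578] yaw 37.88 tilt 0.28 t 11.65 open 1.0 F [-1.2 -0.2  0.4]
5 rows; turn/row [ 0.0003 -0.0002 -0.0001]
[ 0.      0.0001 -0.0531]
[-0.      0.     -0.0531]
[-0.0001 -0.     -0.0531]
[-0.0001 -0.0001 -0.0531]
[-0.0001 -0.0001 -0.0531]
```

Call:
apply_moves([
  {"x":0,"y":0,"z":-0.02,"wx":0,"wy":0,"wz":0,"fingers":1},
  {"x":0,"y":0,"z":-0.03,"wx":0,"wy":0,"wz":0,"fingers":1},
  {"x":0,"y":0,"z":-0.05,"wx":0,"wy":0,"wz":0,"fingers":1},
  {"x":0,"y":0,"z":-0.055,"wx":0,"wy":0,"wz":0,"fingers":1},
  {"x":0,"y":0,"z":-0.055,"wx":0,"wy":0,"wz":0,"fingers":1},
  {"x":0,"y":0,"z":-0.055,"wx":0,"wy":0,"wz":0,"fingers":1},
])

```text
clock: 12.4
tool_pos: [0.5925, -0.3449, 0.2781]
eef_rot: [0.946, 0.325, 0.001, 0.0]
contact_force: [0.1, 0.0, 0.2]
opening: 0.999
```

```bash
python3 - <<'E'
from plant import *
from h import *
snapshot('top')
M=camera_model('wrist');p,d=snapshot('wrist');cv2.imwrite('pics/w5.png',cv2.convertScaleAbs(p[:,:,::-1],alpha=1.5));np.savez('w5.npz',p=p,**M)
print(proj(M,(.594,-.346,.085)),proj(M,(.594,-.346,.006)))
plan(get_state(),(.448,.277,.25),-73,step=.06)
E
```

```text
(np.float64(273.505038671017), np.float64(181.083100480592)) (np.float64(273.56163406403635), np.float64(167.0124032511557))
at [ 0.5958 -0.3453  0.2829] yaw 37.93 tilt 0.72 t 12.5 open 0.998 F [-0.4  0.7 -0.2]
12 rows; turn/row [-0.     -0.0004  0.0514]
[ 0.0277 -0.0606  0.003 ]
[ 0.0176 -0.0643  0.003 ]
[ 0.007  -0.0663  0.003 ]
[-0.0037 -0.0665  0.003 ]
[-0.0143 -0.0651  0.003 ]
[-0.0246 -0.0619  0.003 ]
[-0.0342 -0.0572  0.003 ]
[-0.043  -0.0509  0.0031]
[-0.0506 -0.0434  0.0031]
[-0.0569 -0.0347  0.0032]
[-0.0617 -0.0251  0.0033]
[-0.065  -0.0148  0.0033]
```

View pics/w5.png

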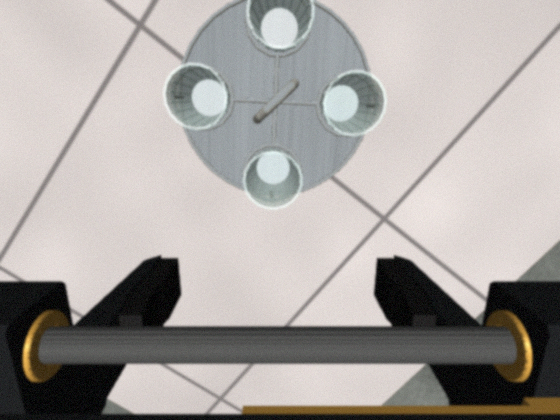

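The glass stands in the ring: its rim is at (273,180), against a predicted (273.5,181). Now the strainer.

Call:
apply_moves([
  {"x":0.028,"y":-0.06,"z":0.003,"wx":0,"wy":0,"wz":0.052,"fingers":1},
  {"x":0.018,"y":-0.064,"z":0.003,"wx":0,"wy":0,"wz":0.052,"fingers":1},
  {"x":0.007,"y":-0.066,"z":0.003,"wx":0,"wy":0,"wz":0.052,"fingers":1},
  {"x":-0.004,"y":-0.066,"z":0.003,"wx":0,"wy":0,"wz":0.052,"fingers":1},
  {"x":-0.014,"y":-0.065,"z":0.003,"wx":0,"wy":0,"wz":0.052,"fingers":1},
  {"x":-0.025,"y":-0.062,"z":0.003,"wx":0,"wy":0,"wz":0.052,"fingers":1},
  {"x":-0.034,"y":-0.057,"z":0.003,"wx":0,"wy":0,"wz":0.052,"fingers":1},
])

```text
clock: 13.38
tool_pos: [0.5171, 0.0251, 0.2658]
eef_rot: [0.965, -0.261, 0.009, -0.001]
contact_force: [0.5, 1.2, -0.5]
opening: 1.0
```

```bash
python3 - <<'E'
from plant import *
from h import *
plan(get_state(),(.448,.277,.25),-73,step=.06)
E
```

```text
at [0.5171 0.0251 0.2658] yaw -30.29 tilt 1.09 t 13.38 open 1.0 F [ 0.5  1.2 -0.5]
5 rows; turn/row [-0.0008 -0.0009  0.0475]
[-0.0468 -0.0456  0.0034]
[-0.053  -0.0382  0.0035]
[-0.0581 -0.0299  0.0035]
[-0.0619 -0.021   0.0036]
[-0.0643 -0.0116  0.0038]
```

Call:
apply_moves([
  {"x":-0.047,"y":-0.046,"z":0.0035,"wx":-0.001,"wy":-0.001,"wz":0.0475,"fingers":1},
  {"x":-0.053,"y":-0.038,"z":0.0035,"wx":-0.001,"wy":-0.001,"wz":0.0475,"fingers":1},
  {"x":-0.058,"y":-0.03,"z":0.0035,"wx":-0.001,"wy":-0.001,"wz":0.0475,"fingers":1},
  {"x":-0.062,"y":-0.021,"z":0.0035,"wx":-0.001,"wy":-0.001,"wz":0.0475,"fingers":1},
  {"x":-0.06,"y":-0.012,"z":0.0035,"wx":-0.001,"wy":-0.001,"wz":0.0475,"fingers":1},
  {"x":0,"y":0,"z":0,"wx":0,"wy":0,"wz":0,"fingers":1},
])

```text
clock: 14.12
tool_pos: [0.4452, 0.2898, 0.252]
eef_rot: [0.799, -0.601, -0.002, -0.001]
contact_force: [-0.0, -0.8, 0.3]
opening: 1.0
```

```bash
python3 - <<'E'
from plant import *
from h import *
snapshot('top')
M=camera_model('wrist');p,d=snapshot('wrist');cv2.imwrite('pics/w6.png',cv2.convertScaleAbs(p[:,:,::-1],alpha=1.5));np.savez('w6.npz',p=p,**M)
for q in((.5355,.304,.044),(.4785,.291,.052),(.4024,.268,.052)):print(proj(M,q))
plan(get_state(),(.448,.279,.1),-73,step=.06)
E
```

```text
(np.float64(286.86188192453756), np.float64(86.33515629458634))
(np.float64(283.2157807158389), np.float64(150.2171728557754))
(np.float64(283.92544725571935), np.float64(228.3172792603648))
at [0.4472 0.2846 0.2519] yaw -74.2 tilt 0.13 t 14.22 open 1.001 F [ 1.  -0.6 -0.5]
3 rows; turn/row [ 0.0001  0.0002 -0.0022]
[0.0024 0.0002 0.0633]
[0.0024 0.0003 0.0633]
[0.0024 0.0003 0.0633]
```

View pics/w6.png

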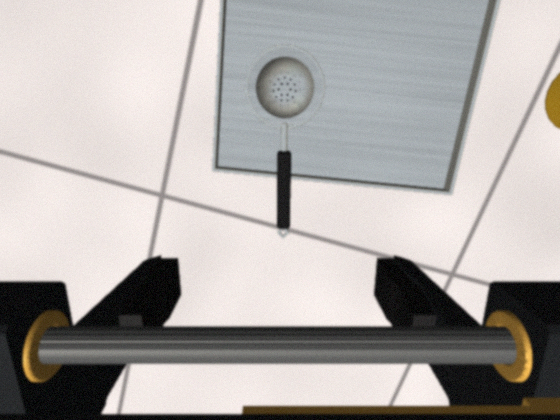

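The strainer bowl is at (286.5,87.5), and the handle runs from (284.5,152) to (283,229), which agrees with the top view.

```bash
python3 - <<'E'
from plant import *
from h import *
M=np.load('w6.npz')
b=ray(M,286.5,87.3,.044);a=ray(M,284.5,152,.052);e=ray(M,283,229,.052);print(b,a,e)
for u,v in((b,e),(a,e)):
    d=(v-u)[:2];print(np.degrees(np.arctan2(d[1],d[0])))
d=(e-b)[:2];d/=np.linalg.norm(d);print('grip',b[:2]+.092*d)
g=b[:2]+.092*d
plan(get_state(),(*g,.1),-73.5,step=.06)
E
```

```text
[0.53458823 0.30408398 0.044     ] [0.47720623 0.28933372 0.052     ] [0.40142515 0.26870391 0.052     ]
-165.12084940282858
-164.771454989096
grip [0.44567303 0.28046012]
at [0.4472 0.2846 0.2519] yaw -74.2 tilt 0.13 t 14.22 open 1.001 F [ 1.  -0.6 -0.5]
3 rows; turn/row [ 0.0001  0.0002 -0.0013]
[0.0016 0.001  0.0633]
[0.0016 0.001  0.0633]
[0.0015 0.0011 0.0633]
```

Call:
apply_moves([
  {"x":0.0016,"y":0.001,"z":0.055,"wx":0,"wy":0,"wz":0,"fingers":1},
  {"x":0.0016,"y":0.001,"z":0.055,"wx":0,"wy":0,"wz":0,"fingers":1},
  {"x":0.0016,"y":0.001,"z":0.055,"wx":0,"wy":0,"wz":0,"fingers":1},
  {"x":0,"y":0,"z":0,"wx":0,"wy":0,"wz":0,"fingers":0},
])

```text
clock: 14.72
tool_pos: [0.4506, 0.273, 0.119]
eef_rot: [0.795, -0.607, 0.001, -0.001]
contact_force: [0.8, -0.2, 0.7]
opening: 0.909
```

```bash
python3 - <<'E'
from plant import *
from h import *
snapshot('top')
plan(get_state(),(.4457,.2795,.027),-74.5,n=4)
E
```

```text
at [0.452  0.2739 0.1208] yaw -74.73 tilt 0.4 t 14.78 open 0.861 F [0.5 0.8 0.2]
4 rows; turn/row [-0.0006  0.0001 -0.0003]
[-0.0022  0.0016  0.0293]
[-0.0022  0.0016  0.0293]
[-0.0022  0.0015  0.0293]
[-0.0022  0.0015  0.0293]
```

Call:
apply_moves([
  {"x":-0.009,"y":0.006,"z":0.01,"wx":-0.002,"wy":0,"wz":0,"fingers":0},
  {"x":0,"y":0,"z":0.03,"wx":0,"wy":0,"wz":0,"fingers":0},
  {"x":0,"y":0,"z":0.03,"wx":0,"wy":0,"wz":0,"fingers":0},
])

```text
clock: 15.15
tool_pos: [0.4498, 0.2828, 0.0698]
eef_rot: [0.794, -0.608, 0.001, -0.007]
contact_force: [0.7, -0.0, -0.3]
opening: 0.526
```

```bash
python3 - <<'E'
from plant import *
from h import *
snapshot('top')
plan(get_state(),(.4457,.2795,.027),-74.5,n=2)
E
```

```text
at [0.4485 0.2823 0.0673] yaw -74.8 tilt 0.62 t 15.2 open 0.506 F [-0.4  0.5 -1.9]
2 rows; turn/row [-0.0015  0.0009 -0.0008]
[0.0014 0.0024 0.0252]
[0.0013 0.0022 0.0252]
```

Call:
apply_moves([
  {"x":0.0015,"y":0.0025,"z":0.018,"wx":-0.002,"wy":0.001,"wz":0,"fingers":0},
  {"x":0.001,"y":0.002,"z":0.018,"wx":-0.001,"wy":0.001,"wz":0,"fingers":0},
  {"x":0,"y":0,"z":0.008,"wx":0,"wy":0,"wz":0,"fingers":0},
])

```text
clock: 15.58
tool_pos: [0.4468, 0.281, 0.0327]
eef_rot: [0.794, -0.607, 0.001, -0.002]
contact_force: [-0.2, 0.4, 0.2]
opening: 0.5
```

```bash
python3 - <<'E'
from plant import *
from h import *
snapshot('top')
plan(get_state(),(.4457,.2795,.027),-74.7,n=1)
snapshot('top')
plan(get_state(),(.4457,.2795,.027),-74.7,n=1)
E
```

```text
at [0.4466 0.2809 0.0322] yaw -74.78 tilt 0.16 t 15.62 open 0.498 F [ 0.  -0.7  0.4]
1 rows; turn/row [-0.0008  0.0003 -0.0005]
[0.0014 0.0016 0.0065]
at [0.4467 0.2809 0.0327] yaw -74.79 tilt 0.16 t 15.68 open 0.498 F [ 0.3 -0.   0.6]
1 rows; turn/row [-0.0009  0.0002 -0.0005]
[0.0014 0.0016 0.0071]
```

Call:
apply_moves([
  {"x":0.001,"y":0.0015,"z":0.007,"wx":-0.001,"wy":0,"wz":0,"fingers":0},
  {"x":0,"y":0,"z":0,"wx":0,"wy":0,"wz":0,"fingers":-1},
  {"x":0,"y":0,"z":0,"wx":0,"wy":0,"wz":0,"fingers":-1},
  {"x":0,"y":0,"z":0,"wx":0,"wy":0,"wz":0,"fingers":-1},
  {"x":0,"y":0,"z":0,"wx":0,"wy":0,"wz":0,"fingers":-1},
  {"x":0,"y":0,"z":0,"wx":0,"wy":0,"wz":0,"fingers":-1},
  {"x":0,"y":0,"z":0,"wx":0,"wy":0,"wz":0,"fingers":-1},
], force=25)

```text
clock: 16.55
tool_pos: [0.4464, 0.28, 0.0278]
eef_rot: [0.794, -0.608, -0.0, -0.001]
contact_force: [0.0, -1.1, -0.6]
opening: 0.152
```

```bash
python3 - <<'E'
from plant import *
from h import *
snapshot('top')
plan(get_state(),(.4457,.2795,.027),-74.7,n=1)
E
```

```text
at [0.4464 0.2799 0.0278] yaw -74.81 tilt 0.1 t 16.6 open 0.152 F [ 0.6 -0.8 -0.9]
1 rows; turn/row [-0.0004  0.0004 -0.0006]
[0.0003 0.001  0.001 ]
```

Call:
apply_moves([
  {"x":0,"y":0,"z":-0.01,"wx":0,"wy":0,"wz":0,"fingers":-1},
  {"x":0,"y":0,"z":-0.02,"wx":0,"wy":0,"wz":0,"fingers":-1},
  {"x":0,"y":0,"z":-0.03,"wx":0,"wy":0,"wz":0,"fingers":-1},
  {"x":0,"y":0,"z":-0.045,"wx":0,"wy":0,"wz":0,"fingers":-1},
  {"x":0,"y":0,"z":-0.05,"wx":0,"wy":0,"wz":0,"fingers":-1},
  {"x":0,"y":0,"z":-0.05,"wx":0,"wy":0,"wz":0,"fingers":-1},
  {"x":0,"y":0,"z":-0.05,"wx":0,"wy":0,"wz":0,"fingers":-1},
])

```text
clock: 17.48
tool_pos: [0.4443, 0.2782, 0.2414]
eef_rot: [0.795, -0.607, -0.0, 0.001]
contact_force: [1.0, 0.6, -1.4]
opening: 0.152
```

```bash
python3 - <<'E'
from plant import *
from h import *
snapshot('top')
M=camera_model('wrist');s=get_state();p,d=snapshot('wrist');cv2.imwrite('pics/w7.png',cv2.convertScaleAbs(p[:,:,::-1],alpha=1.5));np.savez('w7.npz',p=p,d=d,tp=s['tool_pos'],q=s['eef_rot'],**M)
plan(get_state(),(.594,-.4375,.24),0,step=.05)
E
```

```text
at [0.4468 0.28   0.2441] yaw -74.81 tilt 0.44 t 17.57 open 0.153 F [ 1.   0.4 -0. ]
15 rows; turn/row [-0.0002 -0.     -0.0277]
[0.0609 0.0038 0.0001]
[0.0604 0.0091 0.0001]
[0.0593 0.0143 0.0001]
[0.0579 0.0194 0.0001]
[0.056  0.0244 0.0001]
[0.0536 0.0292 0.0001]
[0.0509 0.0337 0.0001]
[0.0478 0.038  0.0002]
[0.0443 0.042  0.0002]
[0.0405 0.0457 0.0002]
[0.0363 0.049  0.0002]
[0.0319 0.052  0.0002]
[0.0273 0.0546 0.0003]
[0.0224 0.0568 0.0003]
[0.0174 0.0585 0.0003]
```

View pics/w7.png

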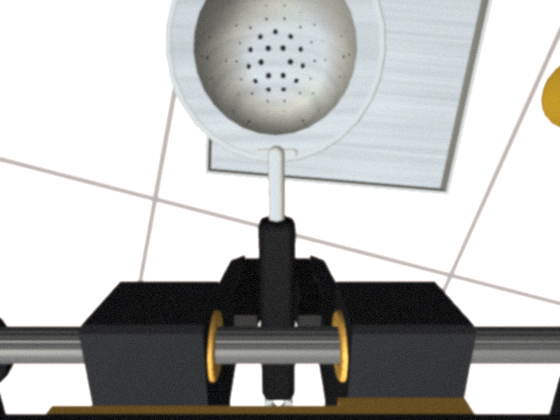

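The strainer hangs straight and level. Its lip spans columns 168–384, with the near edge at (276,157).

```bash
python3 - <<'E'
from h import *
M=np.load('w7.npz');tp=M['tp'];R=Ro.from_quat(M['q'])
z=tp[2]-.012+.027
e=ray(M,276,157,z);l=ray(M,168,45,z);r=ray(M,384,45,z)
t=lambda P:(R.inv().apply(P-tp)*1000).round(1)
print('near edge (tool mm)',t(e),'L',t(l),'R',t(r),'width',np.linalg.norm(l-r))
E
```

```text
near edge (tool mm) [ -0.7 -55.6 -14.6] L [-37.2 -93.3 -14.2] R [ 35.8 -93.3 -14.4] width 0.07291204321465156
```

Call:
apply_moves([
  {"x":0.061,"y":0.004,"z":0,"wx":0,"wy":0,"wz":-0.028,"fingers":-1},
  {"x":0.06,"y":0.009,"z":0,"wx":0,"wy":0,"wz":-0.028,"fingers":-1},
  {"x":0.059,"y":0.014,"z":0,"wx":0,"wy":0,"wz":-0.028,"fingers":-1},
  {"x":0.058,"y":0.019,"z":0,"wx":0,"wy":0,"wz":-0.028,"fingers":-1},
  {"x":0.056,"y":0.024,"z":0,"wx":0,"wy":0,"wz":-0.028,"fingers":-1},
  {"x":0.054,"y":0.029,"z":0,"wx":0,"wy":0,"wz":-0.028,"fingers":-1},
  {"x":0.051,"y":0.034,"z":0,"wx":0,"wy":0,"wz":-0.028,"fingers":-1},
  {"x":0.048,"y":0.038,"z":0,"wx":0,"wy":0,"wz":-0.028,"fingers":-1},
])

```text
clock: 18.58
tool_pos: [0.5312, -0.1078, 0.2446]
eef_rot: [0.96, -0.279, 0.002, -0.004]
contact_force: [-0.3, 0.8, -0.0]
opening: 0.156
```

```bash
python3 - <<'E'
from plant import *
from h import *
plan(get_state(),(.594,-.4375,.25),0,step=.05)
E
```

```text
at [ 0.5312 -0.1078  0.2446] yaw -32.46 tilt 0.54 t 18.57 open 0.156 F [-0.3  0.8 -0. ]
7 rows; turn/row [-0.0004 -0.0002 -0.0258]
[ 0.0411  0.0436 -0.0013]
[ 0.0374  0.0468 -0.0013]
[ 0.0335  0.0497 -0.0012]
[ 0.0294  0.0522 -0.0012]
[ 0.025   0.0544 -0.0011]
[ 0.0206  0.0563 -0.0011]
[ 0.0159  0.0578 -0.001 ]
```

Call:
apply_moves([
  {"x":0.041,"y":0.044,"z":-0.001,"wx":0,"wy":0,"wz":-0.026,"fingers":-1},
  {"x":0.037,"y":0.047,"z":-0.001,"wx":0,"wy":0,"wz":-0.026,"fingers":-1},
  {"x":0.034,"y":0.05,"z":-0.001,"wx":0,"wy":0,"wz":-0.026,"fingers":-1},
  {"x":0.029,"y":0.052,"z":-0.001,"wx":0,"wy":0,"wz":-0.026,"fingers":-1},
  {"x":0.025,"y":0.054,"z":-0.001,"wx":0,"wy":0,"wz":-0.026,"fingers":-1},
  {"x":0.02,"y":0.056,"z":-0.001,"wx":0,"wy":0,"wz":-0.026,"fingers":-1},
  {"x":0.015,"y":0.055,"z":-0.001,"wx":0,"wy":0,"wz":-0.026,"fingers":-1},
  {"x":0,"y":0,"z":0,"wx":0,"wy":0,"wz":0,"fingers":-1},
])

```text
clock: 19.58
tool_pos: [0.5897, -0.4507, 0.2466]
eef_rot: [1.0, 0.009, -0.001, -0.002]
contact_force: [-0.7, 1.1, -0.8]
opening: 0.154
```

```bash
python3 - <<'E'
from plant import *
from h import *
for i in range(2):
    snapshot('top');plan(get_state(),(.5947,-.438,.2),0,n=2)
E
```

```text
at [ 0.5904 -0.4476  0.2469] yaw 1.19 tilt 0.38 t 19.62 open 0.154 F [ 0.6  0.5 -0.9]
2 rows; turn/row [-0.001   0.0002  0.0033]
[ 0.0028 -0.0058  0.0294]
[ 0.0028 -0.0059  0.0293]
at [ 0.5911 -0.4454  0.2474] yaw 1.34 tilt 0.45 t 19.68 open 0.153 F [ 0.3  1.1 -0.8]
2 rows; turn/row [-0.0012  0.0001  0.0037]
[ 0.0024 -0.0043  0.0296]
[ 0.0023 -0.0045  0.0296]
```

Call:
apply_moves([
  {"x":0.0047,"y":-0.007,"z":0.005,"wx":-0.002,"wy":0,"wz":0.007,"fingers":-1},
  {"x":0,"y":0,"z":0.015,"wx":0,"wy":0,"wz":0,"fingers":-1},
  {"x":0,"y":0,"z":0.015,"wx":0,"wy":0,"wz":0,"fingers":-1},
  {"x":0,"y":0,"z":0.015,"wx":0,"wy":0,"wz":0,"fingers":-1},
])

```text
clock: 20.18
tool_pos: [0.5962, -0.4335, 0.2064]
eef_rot: [1.0, 0.003, -0.0, -0.001]
contact_force: [-0.0, 0.2, -0.9]
opening: 0.151
```

```bash
python3 - <<'E'
from plant import *
from h import *
for i in range(2):
    snapshot('top');plan(get_state(),(.5947,-.438,.15),0,n=3)
E
```

```text
at [ 0.5951 -0.4332  0.2042] yaw 0.4 tilt 0.32 t 20.23 open 0.152 F [-0.5  0.6 -2.6]
3 rows; turn/row [-0.0004  0.0004  0.0007]
[-0.0001  0.0021  0.0226]
[-0.0001  0.0021  0.0226]
[-0.0001  0.002   0.0226]
at [ 0.595  -0.4336  0.2049] yaw 0.37 tilt 0.31 t 20.27 open 0.156 F [ 0.4  0.6 -1.5]
3 rows; turn/row [-0.0004  0.0004  0.0007]
[-0.0001  0.0019  0.0229]
[-0.0001  0.0019  0.0229]
[-0.0001  0.0019  0.0229]
```

Call:
apply_moves([
  {"x":0,"y":0.004,"z":0.014,"wx":-0.001,"wy":0.001,"wz":0.002,"fingers":-1},
  {"x":0,"y":0.001,"z":0.014,"wx":0,"wy":0,"wz":0,"fingers":-1},
  {"x":0,"y":0,"z":0.014,"wx":0,"wy":0,"wz":0,"fingers":-1},
  {"x":0,"y":0,"z":0.014,"wx":0,"wy":0,"wz":0,"fingers":-1},
])

```text
clock: 20.78
tool_pos: [0.5953, -0.4388, 0.158]
eef_rot: [1.0, -0.001, 0.001, 0.0]
contact_force: [0.5, -0.0, -0.1]
opening: 0.151
```

```bash
python3 - <<'E'
from plant import *
from h import *
snapshot('wrist');plan(get_state(),(.5947,-.438,.107),0,n=5)
T=camera_model('top');S=camera_model('side')
p,d=snapshot('top');a=p[150:255,330:435][:,:,::-1]
q,d=snapshot('side');b=q[115:220,240:345][:,:,::-1]
cv2.imwrite('pics/c8.png',cv2.convertScaleAbs(cv2.resize(np.hstack([a,b]),None,fx=3.8,fy=3.8,interpolation=cv2.INTER_CUBIC),alpha=1.8))
s=get_state();plan(s,(.5947,-.438,.107),0,n=5)
o=Ro.from_quat(s['eef_rot']).apply([-.0007,-.0918,-.015])+s['tool_pos'];print('lip pred',o,'top px',(np.array(proj(T,o))-[330,150])*3.8,'side px',(np.array(proj(S,o))-[240,115])*3.8+[399,0])
g=(.594,-.346,.085);print('rim px',(np.array(proj(T,g))-[330,150])*3.8,(np.array(proj(S,g))-[240,115])*3.8+[399,0])
E
```

```text
at [ 0.5943 -0.4384  0.156 ] yaw -0.07 tilt 0.1 t 20.82 open 0.152 F [-1.1 -0.5 -2. ]
5 rows; turn/row [-0.0001  0.0001 -0.0001]
[ 0.0001 -0.0001  0.0123]
[ 0.0001 -0.0001  0.0123]
[ 0.0001 -0.0001  0.0123]
[ 0.0001 -0.0001  0.0123]
[ 0.0001 -0.0001  0.0123]
at [ 0.5949 -0.4385  0.1579] yaw -0.08 tilt 0.01 t 20.93 open 0.154 F [-0.2  0.2 -0.6]
5 rows; turn/row [-0.      0.     -0.0001]
[-0.     -0.0001  0.0127]
[-0.     -0.0001  0.0127]
[-0.     -0.0001  0.0127]
[-0.     -0.0001  0.0127]
[-0.     -0.0001  0.0127]
lip pred [ 0.59431839 -0.34673446  0.17292157] top px [364.1654939  128.82966879] side px [612.21282992 -12.56194086]
rim px [315.2974764  153.16462151] [606.93174903 103.82199669]
```

View pics/c8.png

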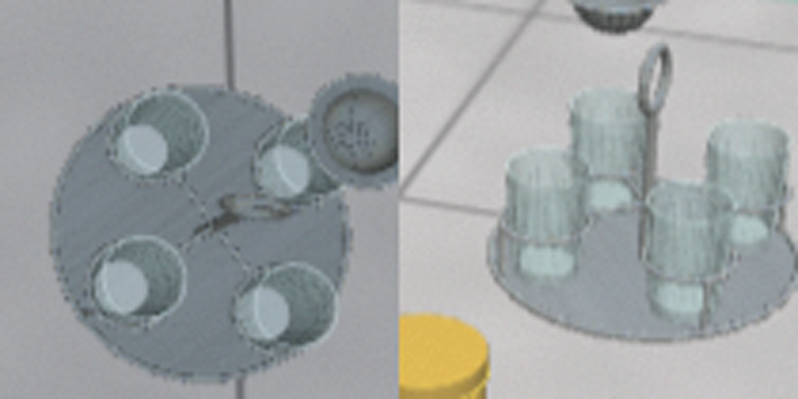

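The lip (363,129) and bowl (614) match the predictions in both views, and so does the glass rim (610,105). I'll lower the last 5 cm in small steps.

Call:
apply_moves([
  {"x":0,"y":0,"z":0.012,"wx":0,"wy":0,"wz":0,"fingers":-1},
  {"x":0,"y":0,"z":0.012,"wx":0,"wy":0,"wz":0,"fingers":-1},
  {"x":0,"y":0,"z":0.01,"wx":0,"wy":0,"wz":0,"fingers":-1},
  {"x":0,"y":0,"z":0,"wx":0,"wy":0,"wz":0,"fingers":-1},
])

```text
clock: 21.42
tool_pos: [0.5955, -0.4386, 0.1295]
eef_rot: [1.0, -0.001, 0.001, 0.0]
contact_force: [-0.1, 0.2, -0.1]
opening: 0.155
```

```bash
python3 - <<'E'
from plant import *
from h import *
for i in range(2):
    snapshot('top');plan(get_state(),(.5947,-.438,.107),0,n=2)
E
```

```text
at [ 0.5958 -0.4387  0.1301] yaw -0.08 tilt 0.12 t 21.48 open 0.155 F [ 0.3 -0.8 -1.1]
2 rows; turn/row [ 0.0001 -0.0003 -0.0002]
[-0.0007 -0.0005  0.0144]
[-0.0007 -0.0005  0.0144]
at [ 0.5961 -0.4388  0.1305] yaw -0.08 tilt 0.16 t 21.52 open 0.154 F [-0.1 -0.2  0.4]
2 rows; turn/row [ 0.0002 -0.0004 -0.0002]
[-0.0009 -0.0005  0.0147]
[-0.0009 -0.0005  0.0147]
```

Call:
apply_moves([
  {"x":-0.0015,"y":-0.001,"z":0.008,"wx":0,"wy":-0.0005,"wz":0,"fingers":-1},
  {"x":0,"y":0,"z":0.008,"wx":0,"wy":0,"wz":0,"fingers":-1},
  {"x":0,"y":0,"z":0.006,"wx":0,"wy":0,"wz":0,"fingers":-1},
  {"x":0,"y":0,"z":0.003,"wx":0,"wy":0,"wz":0,"fingers":-1},
])

```text
clock: 22.02
tool_pos: [0.5952, -0.4382, 0.11]
eef_rot: [1.0, -0.001, 0.001, 0.001]
contact_force: [-0.1, 0.9, -0.3]
opening: 0.152
```

```bash
python3 - <<'E'
from plant import *
from h import *
for i in range(3):
    snapshot('top');plan(get_state(),(.5947,-.438,.107),0,n=1)
E
```

```text
at [ 0.5951 -0.4381  0.1097] yaw -0.09 tilt 0.13 t 22.07 open 0.15 F [ 0.7 -0.5 -0.5]
1 rows; turn/row [ 0.0005 -0.0006 -0.0005]
[-0.0004 -0.0002  0.0033]
at [ 0.5952 -0.4382  0.11  ] yaw -0.09 tilt 0.15 t 22.12 open 0.15 F [-0.9 -0.4 -0.9]
1 rows; turn/row [ 0.0005 -0.0006 -0.0005]
[-0.0006 -0.0002  0.0037]
at [ 0.5954 -0.4382  0.1103] yaw -0.09 tilt 0.18 t 22.18 open 0.156 F [ 0.5  0.8 -0.4]
1 rows; turn/row [ 0.0006 -0.0008 -0.0005]
[-0.0009 -0.0003  0.0042]
```

Call:
apply_moves([
  {"x":-0.001,"y":0,"z":0.004,"wx":0,"wy":-0.0005,"wz":0,"fingers":-1},
  {"x":0,"y":0,"z":0,"wx":0,"wy":0,"wz":0,"fingers":-1},
  {"x":0,"y":0,"z":0,"wx":0,"wy":0,"wz":0,"fingers":-1},
])

```text
clock: 22.55
tool_pos: [0.5948, -0.4385, 0.1074]
eef_rot: [1.0, -0.001, 0.001, 0.001]
contact_force: [-0.2, -0.5, 0.7]
opening: 0.155
```

```bash
python3 - <<'E'
from plant import *
from h import *
snapshot('wrist');plan(get_state(),(.5947,-.438,.107),0,n=1)
T=camera_model('top');S=camera_model('side')
p,d=snapshot('top');a=p[150:255,330:435][:,:,::-1]
q,d=snapshot('side');b=q[115:220,240:345][:,:,::-1]
cv2.imwrite('pics/c9.png',cv2.convertScaleAbs(cv2.resize(np.hstack([a,b]),None,fx=3.8,fy=3.8,interpolation=cv2.INTER_CUBIC),alpha=1.8))
s=get_state();plan(s,(.5947,-.438,.107),0,n=1);print(np.abs(s['qd']).max())
o=Ro.from_quat(s['eef_rot']).apply([-.0007,-.0918,-.015])+s['tool_pos'];print('lip pred',o,'top px',(np.array(proj(T,o))-[330,150])*3.8,'side px',(np.array(proj(S,o))-[240,115])*3.8+[399,0])
E
```

```text
at [ 0.5948 -0.4384  0.1074] yaw -0.1 tilt 0.15 t 22.6 open 0.155 F [-0.9 -0.   0.4]
1 rows; turn/row [ 0.0007 -0.0005 -0.0005]
[-0.0001 -0.0005  0.0005]
at [ 0.5947 -0.4384  0.1073] yaw -0.1 tilt 0.15 t 22.7 open 0.155 F [-0.2  0.4 -0.8]
1 rows; turn/row [ 0.0007 -0.0004 -0.0005]
[-0.0001 -0.0005  0.0004]
0.002108998687282387
lip pred [ 0.59417645 -0.34655627  0.12213683] top px [335.30463966 143.32408911] side px [609.14422036  55.5616299 ]
```

View pics/c9.png

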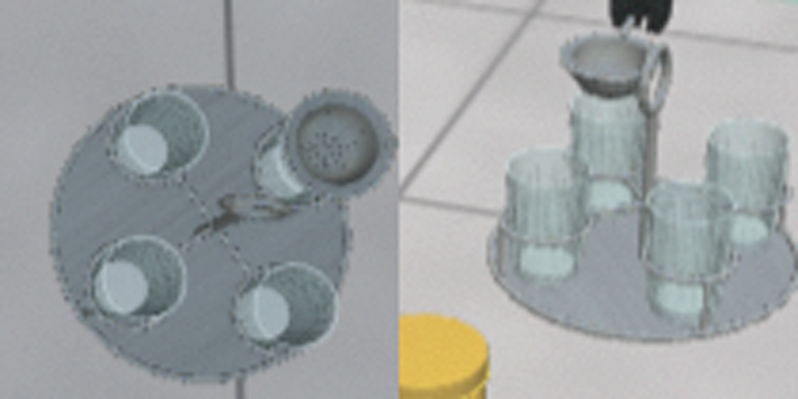

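The strainer sits level over the glass. Its lip is at (339,142) in the top view, against a predicted (335,143), and at about (614,57) in the side view. That is within about 2–3 mm of centre, and the arm is still. Handing in.

```bash
python3 -c "
from plant import *
print(finish_job())"
```

```text
the job is handed in; nothing more can be done
None
```

The chai glass stands let go in the empty ring, and I handed in at about 22.7 s with the strainer still held above it. `finish_job` reports no verdict.

- **Glass:** I lowered it until it touched the plate. Contact peaked briefly at 7.4 N, then settled near zero. A close look after release put its rim within about 1 px (about 1 mm) of the ring's centre.
- **Strainer:** I lifted it straight up by the handle and carried it over the jar and carrier. At the end the tool's tilt was 0.15°, the arm was still, and the force readings showed no contact. From the tool height, the bowl's lowest point is about 10 mm above the rim.
- **Centring:** the one small disagreement. In the last pictures the strainer sits about 1 px (2–3 mm) off its prediction in both the top and side views, still well inside the 10 mm limit.
- **Other things:** the carrier, its glasses and the visible part of the jar look unmoved in the last pictures. I did not re-check the drip bowl after the lift; no knock showed up in the force readings.

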